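Open the tight lid of a biscuit jar at a snack-shop till

ROBOT

A 7-joint arm with a two-finger parallel gripper is mounted at the origin on the work surface. World frame = base frame: x ahead of the robot, y to its left, z up, the work surface at z = 0. Lengths are in m, angles in rad, forces in N, time in s.
With the tool pointing down it reaches from about 0.4 to 0.75 m from the base axis. Payload 19.5 kg.
Tool frame: the origin (TCP) lies at the very end of the fingers, on their centre line; the grasp point (between the pads) lies 19 mm behind it; z points along the fingers, y is the direction in which the jaws open and shut (so a half turn about z gives the same grasp; the last joint's range is limited). The gripper opens to 85 mm and grips with 20 to 120 N. Pads are 22 mm wide; open, the fingers measure 114 mm over their backs; the gripper's body (76 mm by 85 mm) begins 54 mm behind the grasp point. The pads swing forward as they close: fully open they stand 13 mm farther back than shut.
Start: joints at [-1.264, 0.707, -0.028, 1.485, 0.022, 0.951, -0.075], TCP at [0.197, 0.54, 0.195] pointing down, gripper open.
Joint ranges: [-2.71, 2.71], [-0.32, 2.16], [-1.57, 1.52], [0, 2.45], [-1.46, 4.6], [0, 2.02], [-2.83, 2.83]. Speed limits (rad/s): [1.89, 1.89, 2.57, 2.57, 3.01, 3.01, 3.01].

INTERFACE

Orientations are given as a 3x3 rotation matrix whose columns are the frame's x, y, z axes.
In Python, from station import arm gives the robot as it stands. The module is installed in compiled form; this text tells all that it offers.
- The arm moves only by the shell command python3 -m creep 'ROWS' [OPENING] [FORCE]. ROWS is JSON, a list of rows, each a list of 6 numbers: the shift along the world's x, y, z in m, then the turn, a rotation vector about the world's x, y, z in degrees. A call has exactly 8 rows; each row is the pose to reach, as a shift and turn from the pose measured when the call began; what a row does not reach only later rows make up. A row lasts 1/12 s, in which the tool goes at most 41.7 mm and 7.16 degrees, less where a joint would pass 70% of its speed; a pose out of reach is approached as far as the arm can. A call with a gripper value outside its range is refused whole. OPENING is the opening, from 0 (shut) to 1 (fully open), set as the call begins (- or left out, the last holds). The fingers move at their own pace and stop on an object; FORCE is the grip in N (left out, the last holds). Time passes only in rows, so rows that repeat a pose let the fingers close, or fill a call up. It gives the time, the measured TCP pose, the force and the opening at its end, in the units of the state.
- arm.get_state(): the state, without advancing time (a new reading comes with each control period).
- arm.get_image(name): name is "scene" or "top" or "wrist"; returns a dict with "image" (400x640x3 uint8, red, green, blue), "z_map" (400x640 float32, m along the optical axis (not along the pixel's ray), 0 where there is no reading), "fx", "fy", "cx", "cy" (pixels), "D" ([k1, k2, p1, p2, k3] as OpenCV has them; the pictures are not rectified), "T" (4x4, takes a point from camera to world coordinates). Camera axes: x right, y down, z forward; pixel columns grow to the right and rows downward; lengths in m; the calibration is good to about 2 mm. A picture is of the moment at which its call begins.
- arm.job_done(): hands the job in, once; it reports no verdict.
The state is a dict: "clock": time; "joints": joint angles; "qd": joint speeds; "effort": joint torques, N m; "tcp_pos": TCP position; "tool_rot": TCP orientation; "wrist_force": force on the tool from outside, world axes, zero at the start; "torque": the same for the moment, N m; "opening": finger opening in m.
Only numpy, scipy, OpenCV 4.12 (cv2) and the standard library are available. Lean on these libraries where they do the work, as an engineer would, in place of code of your own. Each camera call takes 0.05 s, during which the arm holds its last target. There are 200 camera calls.

TASK

A till roll has been left standing on the red lid of the biscuit jar: lift it off and set it down (do not drop it) standing upright in the free end of the grey till-roll tray. Then, leaving the jar seated in its wooden stand so that the square well braces it, unscrew the tight red lid anticlockwise, stop turning as soon as its threads let go, and lift it straight up without pulling the jar out of its well. Finish while still holding the lid, level and still, about two centimetres above the open mouth of the jar, and leave everything else on the desk where it is.

Things in the scene. Friction and masses are not known exactly. Their poses are not given: they have to be found in the camera images.
- roll_center (a point): The till roll to clear away: a white paper roll, 50 mm in diameter, 57 mm tall, 90 g, standing upright on the red lid. This point is its centre (28.5 mm above its lower end); z runs along its axis.
- tray: Grey plastic till-roll tray fixed on the desk, 190 mm long (its x), 100 mm wide (its y), walls 18 mm high and 4 mm thick. Origin: centre of its underside. A second till roll stands at its +x end; the -x half is free.
- tray_free (a point): Middle of the free end of the tray, on its inner floor (5 mm above the desk), 35 mm from the tray's centre; axes as the tray's. The roll standing there has its centre 28.5 mm above this point.
- lid_center (a point): The tight red screw lid of the target jar: 63 mm in diameter (64 over its fine ribs), 22 mm tall, 45 g, flat top with a white moulded pointer. This point: on its axis, half-way up (11 mm above its lower edge); z up. Grip it across any diameter: below the skirt the jar's neck (56 mm at its root) shows for 5 mm, the 75 mm square body begins 16 mm below the skirt.
- lid: The same red lid; origin on its axis at the lower edge of the skirt. Three-start lug thread: it takes up to about 0.5 N m to turn when tight, so grip firmly (60 N or more if possible). Turned anticlockwise seen from above it keeps its height (need not rise) until the lugs leave their ledges, 50 to 60 degrees from the start. Then it lifts straight off; lifted sooner, it carries the jar with it.
- lid_mark (a point): Point on the lid's edge at the white pointer, 31.5 mm from the axis along the lid's x, level with lid_center. Its direction from the axis in the jar's frame is the thread angle: jar's +x is 0, anticlockwise positive. It starts tight at -3 to +5 degrees, is free at 55; turn to 62 to 85. Not past a quarter turn: at about 98 the lugs jam on the next thread.
- jar: The target biscuit jar: clear, square body 75 x 75 mm and 94 mm tall, sloping shoulder, round neck 49 mm in diameter, 0.42 kg with its biscuits. Origin: centre of its underside; z up. It stands loose in one of the three square wells of the stand, with 1.5 mm of play all round, so it turns about 2 degrees before the well stops it.
- jar_rim (a point): Centre of the jar's mouth at the rim, 128 mm above its underside; axes as the jar's. With the lid screwed on, lid_center lies 6 to 7 mm below this point; when the lid's lower edge is 20 mm above the rim it lies 31 mm above it.
- stand: Fixed light-wood jar stand, 115 mm (x) by 385 mm (y) by 35 mm tall, with three square wells (78 mm wide, 25 mm deep, 125 mm apart along y), each holding a jar. Origin: centre of its underside. The wells' floors are 10 mm above the desk.
- jar_yellow: Bystander: jar like the target with a yellow lid, overall 132 mm tall, in another well of the stand. Origin: centre of its underside.
- jar_green: Bystander: jar like the target with a green lid, overall 132 mm tall, in another well of the stand. Origin: centre of its underside.
- spare_roll: Bystander: second white till roll, 50 mm in diameter, 57 mm tall, standing in the tray's +x end. Origin: centre of its underside.
- calculator: Bystander: grey desk calculator, 145 x 100 x 19 mm, flat on the desk. Origin: centre of its underside.
- stapler: Bystander: blue and black stapler, 125 x 36 x 50 mm. Origin: centre of its underside.
- tea_carton: Bystander: yellow and red tea carton, 72 x 125 x 85 mm. Origin: centre of its underside.
- water_bottle: Bystander: clear water bottle with a blue label, 65 mm in diameter, 200 mm tall. Origin: centre of its underside.
- pen_cup: Bystander: dark pen cup, 80 mm in diameter, 100 mm tall, pens up to 150 mm. Origin: centre of its underside.
Things that resemble listed ones, but are neither listed nor needed, are in the scene too. What is shaped like the part that bears roll_center but black or yellow is not meant.

How it is judged:
By the outcome, as a careful person would: the job done as asked, in the order asked, and still so for the second after the job is handed in, while the arm keeps its last pose, push and grip.
It also fails if it takes over 51 s, if anything falls off the work surface, if the arm or the gripper's body presses on something with over 40 N, if the wrist force passes 120 N, or if a joint passes its speed limit or range.

## Working session

There is one attempt and no reset: what is moved stays moved. The work goes in short steps, Python scripts to look and compute and a shell command to move; the robot and the scene stay as the last step left them, time stands still between calls to the robot, and variables do not carry over. Pictures are saved under pics/ and viewed, about 8 in all and at most 12, crops included, and the job is handed in when it is done.

```bash
mkdir -p pics; cat > h.py <<'E'
import numpy as np,cv2
from station import arm
def K(d): return np.array([[d['fx'],0,d['cx']],[0,d['fy'],d['cy']],[0,0,1.]])
def ray(d,uv):
    n=cv2.undistortPoints(np.array(uv,float).reshape(-1,1,2),K(d),np.array(d['D'],float)).reshape(-1,2)
    T=np.array(d['T']);return T[:3,3],np.c_[n,np.ones(len(n))]@T[:3,:3].T
def onplane(d,uv,z):
    o,r=ray(d,uv);return o+r*((z-o[2])/r[:,2])[:,None]
def cloud(d):
    v,u=np.mgrid[0:400,0:640];uv=np.c_[u.ravel(),v.ravel()]
    o,r=ray(d,uv);return (o+r*d['z_map'].reshape(-1,1)).reshape(400,640,3)
def save(d,n): cv2.imwrite('pics/'+n,cv2.cvtColor(d['image'],cv2.COLOR_RGB2BGR))
E
python3 - <<'E'
from h import *
import pickle
for n in('scene','top'):
    d=arm.get_image(n);save(d,n+'.png');pickle.dump(d,open(n+'.pkl','wb'));print(n,np.round(d['T'],3).tolist())
s=arm.get_state();print(s['clock'],s['tool_rot'],s['opening'],s['tcp_pos'])
E
```

```text
scene [[-0.854, 0.408, -0.321, 0.947], [0.52, 0.662, -0.54, 0.694], [-0.008, -0.629, -0.778, 1.028], [0.0, 0.0, 0.0, 1.0]]
top [[0.005, -0.995, 0.103, 0.469], [-1.0, -0.005, -0.002, 0.068], [0.002, -0.103, -0.995, 1.1], [0.0, 0.0, 0.0, 1.0]]
0.1 [[-9.39800365e-01  3.41723846e-01 -2.95402764e-04]
 [ 3.41723972e-01  9.39799904e-01 -9.31283088e-04]
 [-4.06221496e-05 -9.76166392e-04 -9.99999523e-01]] 0.08572637172711953 [0.19642634 0.54012188 0.19458388]
```

View pics/scene.png

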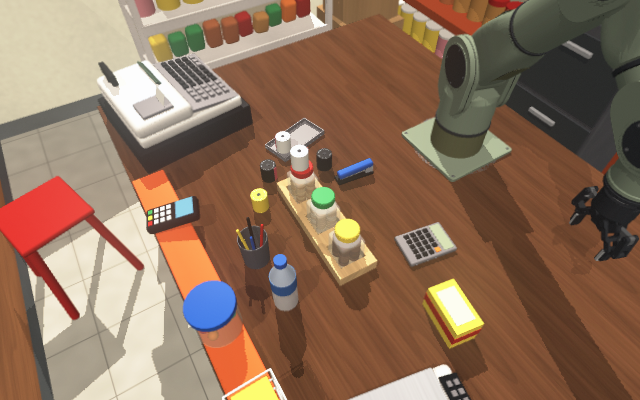

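View pics/top.png

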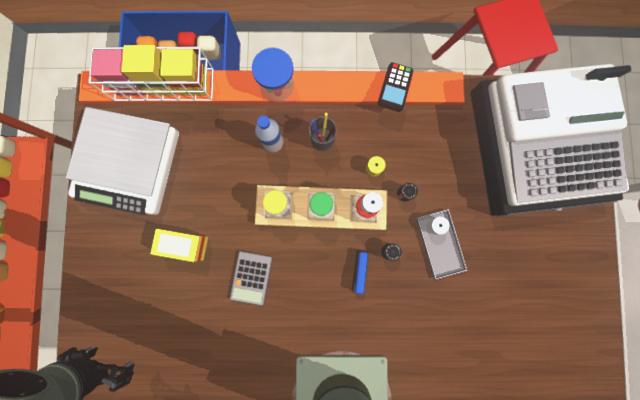

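Candidates for the roll: the white roll on the red lid (top 371,199; scene 299,155), the spare roll in the tray (top 440,226), black rolls (top 408,190 and 392,252) and a yellow roll (top 376,165). I choose the one on the red lid. The tray's free end is the near one, at about top (447,262).

```bash
python3 - <<'E'
from h import *
import pickle
d=pickle.load(open('top.pkl','rb'));s=pickle.load(open('scene.pkl','rb'))
C=cloud(d);hsv=cv2.cvtColor(d['image'],cv2.COLOR_RGB2HSV)
def blob(m,box):
    x0,y0,x1,y1=box;k=np.zeros((400,640),bool);k[y0:y1,x0:x1]=1;return m&k
z=C[...,2]
for nm,box,lo,hi in [('roll',(345,180,400,225),.185,.215),('spare',(420,205,460,245),.05,.075),('green',(300,185,340,225),.130,.155),('yellow',(258,185,295,225),.130,.155)]:
    m=blob((z>lo)&(z<hi),box);p=C[m]
    (cx,cy),r=cv2.minEnclosingCircle(np.argwhere(m)[:,::-1].astype(np.float32)); zz=np.median(p[:,2])
    print(nm,m.sum(),'z',zz,'centre',p[:,:2].mean(0),(p.min(0)+p.max(0))/2,'ext',np.ptp(p,axis=0),onplane(d,[cx,cy],zz))
m=blob((z>.025)&(z<.045),(245,170,400,240));p=C[m][:,:2].astype(np.float32)
print('stand',cv2.minAreaRect(p))
m=blob((z>.010)&(z<.024),(410,200,475,285));p=C[m][:,:2].astype(np.float32)
print('tray',m.sum(),cv2.minAreaRect(p))
crops=[cv2.resize(d['image'][150:290,340:480],(560,560),interpolation=cv2.INTER_CUBIC)]
cv2.imwrite('pics/crop.png',crops[0][...,::-1])
C=cloud(s);z=C[...,2];m=blob((z>.185)&(z<.215),(280,130,320,175));p=C[m];print('scene roll',m.sum(),p.mean(0),(p.min(0)+p.max(0))/2)
E
```

```text
roll 323 z 0.19928277253545135 centre [ 0.56576689 -0.06298407] [ 0.56535835 -0.06395056  0.19455403] ext [0.05070995 0.04981679 0.01838824] [[ 0.5652304  -0.0633136   0.19928277]]
spare 256 z 0.06060455349188465 centre [ 0.51542559 -0.27867047] [ 0.51579573 -0.27939654  0.05818371] ext [0.04902091 0.04765768 0.01392769] [[ 0.51582508 -0.27886485  0.06060455]]
green 442 z 0.14180251408568412 centre [0.56755265 0.06438849] [0.5669011  0.06503881 0.13866552] ext [0.06135273 0.06163954 0.01570594] [[0.56740546 0.06434542 0.14180251]]
yellow 447 z 0.14152425857395512 centre [0.57168883 0.18820596] [0.57150847 0.18765842 0.1380969 ] ext [0.06167043 0.06204091 0.015995  ] [[0.57140784 0.18812819 0.14152426]]
stand ((0.5965570211410522, 0.043007269501686096), (0.42583560943603516, 0.1725309193134308), 87.95278930664062)
tray 371 ((0.461584210395813, -0.2978389263153076), (0.1909712702035904, 0.10213181376457214), 15.403005599975586)
scene roll 244 [ 0.56909259 -0.06111592  0.19677947] [ 0.56615146 -0.06577926  0.19365406]
```

View pics/crop.png

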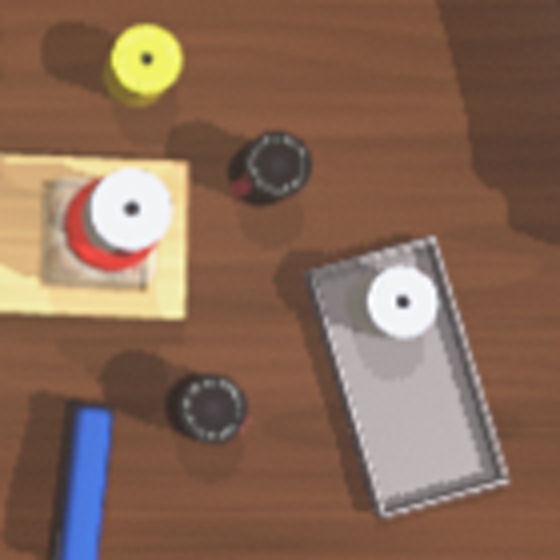

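The close crop confirms it: the white roll (131,209) sits on the red lid (about 112,230), with white pixels over red. The tray is empty at its lower end, around (430,440). The roll is at about (0.5655, -0.0635) with its top at 0.199, which matches. The tray's free point is at about (0.428, -0.307), with tray yaw 15.4°.

```bash
python3 -m creep '[[0.02,-0.033,0.013,0,0,-6.5],[0.04,-0.066,0.026,0,0,-13],[0.06,-0.099,0.039,0,0,-19.5],[0.08,-0.132,0.052,0,0,-26],[0.1,-0.165,0.065,0,0,-32.5],[0.12,-0.198,0.078,0,0,-39],[0.14,-0.231,0.091,0,0,-45.5],[0.16,-0.262,0.104,0,0,-52]]' 1 40
python3 -m creep '[[0.02,-0.033,0,0,0,-6.5],[0.04,-0.066,0,0,0,-13],[0.06,-0.099,0,0,0,-19.5],[0.08,-0.132,0,0,0,-26],[0.1,-0.165,0,0,0,-32.5],[0.12,-0.198,0,0,0,-39],[0.14,-0.231,0,0,0,-45.5],[0.16,-0.262,0,0,0,-52]]'
```

```text
clock: 0.77
tcp_pos: [0.3569, 0.2761, 0.2993]
tool_rot: [[-0.304, 0.953, -0.001], [0.953, 0.304, -0.0], [0.0, -0.001, -1.0]]
wrist_force: [1.8, 0.4, 0.2]
opening: 0.0855
clock: 1.43
tcp_pos: [0.5174, 0.0121, 0.2992]
tool_rot: [[0.568, 0.823, -0.001], [0.823, -0.568, 0.001], [0.0, -0.001, -1.0]]
wrist_force: [0.5, 1.8, 0.1]
opening: 0.0851
```

```bash
python3 -m creep '[[0.016,-0.025,0,0,0,0],[0.032,-0.05,0,0,0,0],[0.048,-0.0755,0,0,0,0],[0.048,-0.0755,-0.01,0,0,0],[0.048,-0.0755,-0.02,0,0,0],[0.048,-0.0755,-0.03,0,0,0],[0.048,-0.0755,-0.03,0,0,0],[0.048,-0.0755,-0.03,0,0,0]]'
python3 - <<'E'
from h import *
d=arm.get_image('wrist');save(d,'w1.png');s=arm.get_state();print(s['tcp_pos'],np.round(d['T'],3).tolist())
C=cloud(d);z=C[...,2];g=d['image'].min(2)
m=(z>.19)&(z<.21)&(np.hypot(C[...,0]-.5655,C[...,1]+.0635)<.06);p=C[m];v=np.argwhere(m)[:,::-1]
print(m.sum(),p.mean(0),(p.min(0)+p.max(0))/2,np.ptp(p,axis=0),v.mean(0))
c=max(cv2.findContours(m.astype(np.uint8),0,1)[0],key=len);print(cv2.fitEllipse(c),onplane(d,cv2.fitEllipse(c)[0],.199))
E
```

```text
clock: 2.1
tcp_pos: [0.5653, -0.0633, 0.2691]
tool_rot: [[0.568, 0.823, -0.002], [0.823, -0.568, 0.001], [-0.0, -0.002, -1.0]]
wrist_force: [-1.2, 0.9, -0.2]
opening: 0.0856
[ 0.56549942 -0.06338637  0.26958703] [[0.822, -0.538, -0.185, 0.613], [-0.569, -0.779, -0.264, 0.005], [-0.002, 0.322, -0.947, 0.449], [0.0, 0.0, 0.0, 1.0]]
2341 [ 0.56560763 -0.0643215   0.20051747] [ 0.56359543 -0.06585101  0.19668691] [0.05175931 0.05002095 0.0133145 ] [327.82272533 200.24946604]
((327.7928161621094, 200.30081176757812), (53.25867462158203, 54.46843719482422), 58.316776275634766) [[ 0.56537709 -0.06462022  0.199     ]]
```

View pics/w1.png

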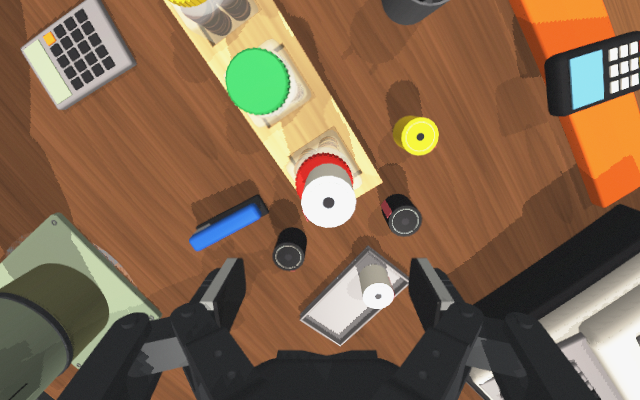

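The wrist view shows the roll at (328,201), midway between the open jaws and clear of everything. I'll descend and grip.

```bash
python3 -m creep '[[0,-0.001,-0.02,0,0,0],[0,-0.001,-0.04,0,0,0],[0,-0.001,-0.06,0,0,0],[0,-0.001,-0.08,0,0,0],[0,-0.001,-0.095,0,0,0],[0,-0.001,-0.105,0,0,0],[0,-0.001,-0.1095,0,0,0],[0,-0.001,-0.1095,0,0,0]]' 1
python3 -m creep '[[0,0,0,0,0,0],[0,0,0,0,0,0],[0,0,0,0,0,0],[0,0,0,0,0,0],[0,0,0,0,0,0],[0,0,0,0,0,0],[0,0,0,0,0,0],[0,0,0,0,0,0]]' 0 40
```

```text
clock: 2.82
tcp_pos: [0.5655, -0.0644, 0.16]
tool_rot: [[0.568, 0.823, -0.001], [0.823, -0.568, 0.001], [-0.0, -0.001, -1.0]]
wrist_force: [-0.2, -0.8, 0.2]
opening: 0.0855
clock: 3.48
tcp_pos: [0.5684, -0.0625, 0.1666]
tool_rot: [[0.567, 0.824, 0.009], [0.824, -0.567, 0.004], [0.009, 0.005, -1.0]]
wrist_force: [-18.8, 19.2, 104.4]
opening: 0.0004
```

```bash
python3 - <<'E'
from h import *
a=arm.get_image('wrist');b=arm.get_image('scene');s=arm.get_state();print(s['wrist_force'],s['opening'],s['tcp_pos'],s['clock'])
im=np.vstack([a['image'][100:400,120:520],cv2.resize(b['image'][110:220,240:387],(400,300),interpolation=cv2.INTER_CUBIC)])
cv2.imwrite('pics/a1.png',im[...,::-1])
E
```

```text
[-17.43738088  19.26428501 105.28355798] 0.000251884767259759 [ 0.56845649 -0.06255931  0.16658474] 3.5833
```

View pics/a1.png

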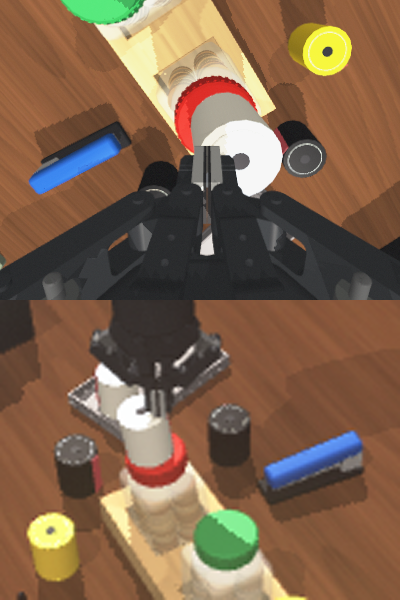

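```bash
python3 - <<'E'
from h import *
d=arm.get_image('wrist');s=arm.get_state()
T=np.array(d['T']);P=np.array([s['tcp_pos'],s['tcp_pos']+np.array([0,0,.033])]);q=(P-T[:3,3])@T[:3,:3]
print('tcp px',cv2.projectPoints(q,np.zeros(3),np.zeros(3),K(d),np.array(d['D']))[0].reshape(-1,2))
C=cloud(d);z=C[...,2];im=d['image'].astype(int)
w=(im.min(2)>200)&(np.hypot(C[...,0]-.565,C[...,1]+.064)<.08)&(z>.15)
p=C[w];print(w.sum(),p.mean(0),p.min(0),p.max(0))
A=np.c_[p[:,:2],np.ones(len(p))];print('plane',np.linalg.lstsq(A,p[:,2],rcond=None)[0])
c=max(cv2.findContours(w.astype(np.uint8),0,1)[0],key=len);print(cv2.fitEllipse(c),onplane(d,cv2.fitEllipse(c)[0],.199))
v,u=265,328
for v in range(220,300,10): print(v,C[v,328].round(4),C[v,315].round(4),im[v,328])
for n in('top','scene'):
    b=arm.get_image(n);C=cloud(b);m=(np.hypot(C[...,0]-.565,C[...,1]+.064)<.07)&(b['image'].min(2)>190)&(C[...,2]>.15);p=C[m];print(n,m.sum(),p.mean(0),p.min(0),p.max(0))
print(s['torque'],s['effort'])
E
```

```text
tcp px [[326.79496517 231.81210091]
 [327.12479522 255.59512968]]
3289 [ 0.59005874 -0.07345473  0.20207404] [ 0.57016757 -0.09969999  0.19861306] [ 0.60709552 -0.04978273  0.24700481]
plane [-0.12134293  0.05818183  0.27794722]
((367.1629638671875, 252.5895233154297), (62.622474670410156, 80.18047332763672), 134.5725860595703) [[ 0.58824402 -0.07441352  0.199     ]]
220 [ 0.5782 -0.0495  0.1857] [ 0.5663 -0.0517  0.1643] [169 165 149]
230 [ 0.5779 -0.0497  0.1996] [ 0.5658 -0.0531  0.1778] [170 164 149]
240 [ 0.5758 -0.0527  0.2046] [ 0.5652 -0.0546  0.1889] [244 242 232]
250 [ 0.5746 -0.0543  0.2124] [ 0.5692 -0.0503  0.2128] [49 47 47]
260 [ 0.5743 -0.0546  0.2219] [ 0.5694 -0.0506  0.2229] [47 47 47]
270 [ 0.5741 -0.0547  0.2308] [ 0.5694 -0.051   0.2313] [47 47 45]
280 [ 0.5741 -0.0547  0.2388] [ 0.5696 -0.0512  0.2394] [57 57 59]
290 [ 0.572  -0.0576  0.2411] [ 0.5707 -0.0502  0.2486] [56 53 52]<stdin>:13: RuntimeWarning: Mean of empty slice.
  ret = um.true_divide(
Traceback (most recent call last):
ValueError: zero-size array to reduction operation minimum which has no identity
```

```bash
python3 - <<'E'
from h import *
s=arm.get_state();d=arm.get_image('wrist');b=arm.get_image('scene')
hs=lambda d:cv2.cvtColor(d['image'],cv2.COLOR_RGB2HSV)
def fitc(p,r):
    from scipy.optimize import least_squares
    return least_squares(lambda c:np.hypot(p[:,0]-c[0],p[:,1]-c[1])-r,p[:,:2].mean(0),loss='soft_l1',f_scale=.002).x
for n,d_ in(('wrist',d),('scene',b)):
    C=cloud(d_);z=C[...,2];h=hs(d_);near=np.hypot(C[...,0]-.57,C[...,1]+.064)<.075
    red=near&((h[...,0]<6)|(h[...,0]>174))&(h[...,1]>150)
    side=red&(z>.124)&(z<.138);p=C[side];print(n,'lid side',len(p),fitc(p,.0315) if len(p)>20 else 0,'lid top z',np.percentile(z[red],[5,50,95]))
    w=near&(h[...,1]<50)&(h[...,2]>120)&(z>.15)&(z<.192);p=C[w]
    for lo,hi in((.15,.17),(.17,.185)):
        q=p[(p[:,2]>lo)&(p[:,2]<hi)];print('  roll side',lo,len(q),fitc(q,.025) if len(q)>20 else 0)
    t=near&(h[...,1]<50)&(h[...,2]>210)&(z>.192)&(z<.21);p=C[t];print('  roll top',len(p),np.median(p[:,2]) if len(p) else 0)
    if len(p)>50:
        A=np.c_[p[:,:2],np.ones(len(p))];print(np.linalg.lstsq(A,p[:,2],rcond=None)[0],p.min(0),p.max(0),p.mean(0))
        # roll top outline circle fit
        hull=cv2.convexHull(p[:,:2].astype(np.float32))[:,0];print('  hullfit',fitc(hull,.025))
x=d['image'][190:310,270:430];y=b['image'][130:200,260:353]
cv2.imwrite('pics/a2.png',np.hstack([cv2.resize(x,(800//2*1,300)),cv2.resize(y,(400,300))])[...,::-1])
E
```

```text
wrist lid side 193 [ 0.57288338 -0.06779639] lid top z [0.13355999 0.1465847  0.14929501]
  roll side 0.15 543 [ 0.57842572 -0.07291099]
  roll side 0.17 541 [ 0.58002834 -0.07369647]
  roll top 3287 0.20193014497561443
[-0.09998468  0.04602945  0.2643085 ] [ 0.57114801 -0.09959651  0.19784332] [ 0.6070457  -0.04969728  0.20566296] [ 0.59004418 -0.07346406  0.20193161]
  hullfit [ 0.58238811 -0.07440723]
scene lid side 64 [ 0.57435527 -0.06824086] lid top z [0.12697142 0.14106519 0.1480574 ]
  roll side 0.15 84 [ 0.58020552 -0.07319605]
  roll side 0.17 68 [ 0.58170565 -0.07372548]
  roll top 120 0.20017760205685187
[-0.08703992  0.04406957  0.25470711] [ 0.57144659 -0.09964661  0.19578305] [ 0.60839592 -0.05052276  0.20405564] [ 0.59135869 -0.07397613  0.1999752 ]
  hullfit [ 0.58383436 -0.07455165]
```

View pics/a2.png

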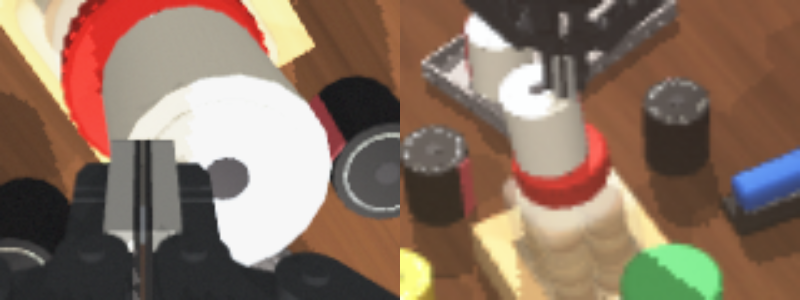

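The picture shows the shut fingertips resting on the roll's top, tilting roll and jar by about 5°. The roll is still well supported on the lid. The real fingertips are therefore about 34 mm above the reported TCP. I'll back straight up gently and measure the tips.

```bash
python3 -m creep '[[0,0,0.002,0,0,0],[0,0,0.004,0,0,0],[0,0,0.006,0,0,0],[0,0,0.008,0,0,0],[0,0,0.01,0,0,0],[0,0,0.013,0,0,0],[0,0,0.018,0,0,0],[0,0,0.025,0,0,0]]'
python3 -m creep '[[0,0,0.01,0,0,0],[0,0,0.02,0,0,0],[0,0,0.03,0,0,0],[0,0,0.04,0,0,0],[0,0,0.05,0,0,0],[0,0,0.06,0,0,0],[0,0,0.06,0,0,0],[0,0,0.06,0,0,0]]'
python3 - <<'E'
from h import *
s=arm.get_state();d=arm.get_image('wrist');save(d,'w2.png');t=s['tcp_pos'];R=np.array(s['tool_rot'])
C=cloud(d);L=(C-t)@R   # tool coords
m=(np.abs(L[...,1])<.02)&(np.abs(L[...,0])<.02)&(L[...,2]<0.02)&(L[...,2]>-.1);m[:200]=0
p=L[m];print(m.sum(),'tip z(tool)',np.percentile(p[:,2],[50,95,99,100]),p[p[:,2]>-.05].mean(0) if (p[:,2]>-.05).any() else 0)
C0=np.array(d['T']);print('cam in tool',R.T@(C0[:3,3]-t), t,s['wrist_force'],s['opening'])
z=C[...,2];hsv=cv2.cvtColor(d['image'],cv2.COLOR_RGB2HSV);k=np.hypot(C[...,0]-.57,C[...,1]+.064)<.09
w=k&(z>.185)&(z<.215)&(hsv[...,1]<50)&(hsv[...,2]>210);p=C[w];print('roll top',len(p),(p.min(0)+p.max(0))/2,np.median(p,0),np.ptp(p,axis=0),np.linalg.lstsq(np.c_[p[:,:2],np.ones(len(p))],p[:,2],rcond=None)[0])
cv2.imwrite('pics/w2c.png',d['image'][130:400,160:500,::-1])
E
```

```text
clock: 4.45
tcp_pos: [0.5683, -0.0626, 0.1917]
tool_rot: [[0.567, 0.824, 0.008], [0.824, -0.567, 0.004], [0.008, 0.005, -1.0]]
wrist_force: [0.5, 0.4, -0.5]
opening: 0.0003
clock: 5.12
tcp_pos: [0.5683, -0.0627, 0.252]
tool_rot: [[0.567, 0.824, 0.009], [0.824, -0.567, 0.004], [0.008, 0.005, -1.0]]
wrist_force: [0.2, -0.3, -1.0]
opening: -0.0001
5217 tip z(tool) [-0.0821012  -0.04845672 -0.04348472 -0.04052262] [ 0.00929108 -0.0001125  -0.04623967]
cam in tool [ 8.30642754e-02 -3.21487158e-05 -1.79931654e-01] [ 0.56832136 -0.06266481  0.25197381] [ 0.20029016 -0.26358772 -1.00445012] -6.648316412911933e-05
roll top 2334 [ 0.56087146 -0.06674594  0.19619   ] [ 0.56171817 -0.06577779  0.20082048] [0.04980371 0.04966678 0.01329981] [-0.00152877  0.00277345  0.20184339]
```

View pics/w2c.png

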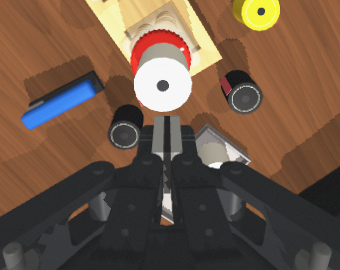

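The roll is upright again at about (0.561, -0.066), seen at crop (163,85). By depth, the true fingertips lie about 38–40 mm behind the reported TCP. Before descending I'll check where the gripper body starts.

```bash
python3 -m creep '[[-0.007,-0.0035,0,-0.23,0.5,0],[-0.007,-0.0035,0,-0.23,0.5,0],[-0.007,-0.0035,0,-0.23,0.5,0],[-0.007,-0.0035,0,-0.23,0.5,0],[-0.007,-0.0035,0,-0.23,0.5,0],[-0.007,-0.0035,0,-0.23,0.5,0],[-0.007,-0.0035,0,-0.23,0.5,0],[-0.007,-0.0035,0,-0.23,0.5,0]]' 1
python3 - <<'E'
from h import *
s=arm.get_state();d=arm.get_image('wrist');t=s['tcp_pos'];R=np.array(s['tool_rot']);print(t,s['opening'])
L=(cloud(d)-t)@R
for v in range(250,400,10): print(v,L[v,327].round(4))
m=(np.abs(L[...,0])<.02)&(np.abs(L[...,1])>.03)&(np.abs(L[...,1])<.065)&(L[...,2]>-.13)&(L[...,2]<.02);m[:200]=0
for sg in(1,-1):
    p=L[m&(sg*L[...,1]>0)];print(sg,len(p),np.percentile(p[:,2],[90,99,100]),p[p[:,2]>np.percentile(p[:,2],90)].mean(0))
T=np.array(d['T'])
C=cloud(d);z=C[...,2];hsv=cv2.cvtColor(d['image'],cv2.COLOR_RGB2HSV);k=np.hypot(C[...,0]-.565,C[...,1]+.064)<.09
w=k&(z>.185)&(z<.215)&(hsv[...,1]<50)&(hsv[...,2]>210);c=max(cv2.findContours(w.astype(np.uint8),0,1)[0],key=len);print('roll',onplane(d,cv2.fitEllipse(c)[0],.199))
E
```

```text
clock: 5.83
tcp_pos: [0.5612, -0.066, 0.2514]
tool_rot: [[0.567, 0.824, -0.0], [0.824, -0.567, 0.0], [-0.0, -0.0, -1.0]]
wrist_force: [-0.3, 0.2, -0.5]
opening: 0.0853
[ 0.56116042 -0.06603385  0.25144507] 0.08526890826832818
250 [-0.1482  0.0004  0.2491]
260 [-0.1678  0.0004  0.2503]
270 [-0.1882  0.0004  0.2517]
280 [-0.2075  0.0004  0.2504]
290 [-0.228   0.0004  0.2502]
300 [-0.2471  0.0004  0.2474]
310 [-0.2689  0.0004  0.2474]
320 [-0.291   0.0004  0.2469]
330 [-0.3134  0.0004  0.246 ]
340 [-0.3267  0.0004  0.2352]
350 [-0.3675  0.0004  0.251 ]
360 [ 0.0109  0.     -0.1147]
370 [ 0.0107  0.     -0.118 ]
380 [ 0.0108  0.     -0.1214]
390 [ 0.0116  0.     -0.1251]
1 10172 [-0.07147559 -0.0548347  -0.04939668] [ 0.00423506  0.04516127 -0.06280466]
-1 10170 [-0.07111956 -0.05452759 -0.04970553] [ 0.00429498 -0.04528611 -0.062463  ]
roll [[ 0.56129077 -0.06662069  0.199     ]]
```

The palm is at tool z ≈ -0.115 and the open tips at about -0.05. The whole gripper therefore sits about 38 mm behind the stated TCP, and I'll use that offset. Target reported TCP z is 0.119, with the tips at about 0.162 once closed.

```bash
python3 -m creep '[[0,-0.0005,-0.025,0,0,0],[0,-0.0005,-0.05,0,0,0],[0,-0.0005,-0.075,0,0,0],[0,-0.0005,-0.095,0,0,0],[0,-0.0005,-0.115,0,0,0],[0,-0.0005,-0.127,0,0,0],[0,-0.0005,-0.1325,0,0,0],[0,-0.0005,-0.1325,0,0,0]]' 1
python3 -m creep '[[0,0,0,0,0,0],[0,0,0,0,0,0],[0,0,0,0,0,0],[0,0,0,0,0,0],[0,0,0,0,0,0],[0,0,0,0,0,0],[0,0,0,0,0,0],[0,0,0,0,0,0]]' 0 40
```

```text
clock: 6.55
tcp_pos: [0.5608, -0.0665, 0.1182]
tool_rot: [[0.567, 0.824, -0.002], [0.824, -0.567, 0.0], [-0.001, -0.002, -1.0]]
wrist_force: [-0.1, 0.2, -0.2]
opening: 0.0852
clock: 7.22
tcp_pos: [0.5613, -0.0667, 0.119]
tool_rot: [[0.567, 0.824, -0.0], [0.824, -0.567, -0.0], [-0.0, -0.0, -1.0]]
wrist_force: [-0.1, 0.0, 6.6]
opening: 0.0494
```

```bash
python3 -m creep '[[0,0,0.004,0,0,0],[0,0,0.012,0,0,0],[0,0,0.025,0,0,0],[0,0,0.04,0,0,0],[0,0,0.055,0,0,0],[0,0,0.07,0,0,0],[0,0,0.08,0,0,0],[0,0,0.08,0,0,0]]'
python3 -m creep '[[-0.012,-0.021,0,0,0,-4],[-0.027,-0.048,0,0,0,-8],[-0.042,-0.075,0,0,0,-13],[-0.057,-0.103,0,0,0,-18],[-0.072,-0.13,0,0,0,-23],[-0.087,-0.157,0,0,0,-28],[-0.102,-0.184,0,0,0,-34],[-0.115,-0.207,0,0,0,-40]]'
python3 -m creep '[[-0.007,-0.012,0,0,0,0],[-0.014,-0.024,0,0,0,0],[-0.018,-0.033,0,0,0,0],[-0.018,-0.033,0,0,0,0],[-0.018,-0.033,0,0,0,0],[-0.018,-0.033,0,0,0,0],[-0.018,-0.033,0,0,0,0],[-0.018,-0.033,0,0,0,0]]'
python3 - <<'E'
from h import *
s=arm.get_state();d=arm.get_image('wrist');b=arm.get_image('top');t=s['tcp_pos'];print(t,s['opening'],s['wrist_force'])
# roll bottom & tray, wrist view
C=cloud(d);z=C[...,2];near=np.hypot(C[...,0]-.45,C[...,1]+.30)<.14
m=near&(z>.012)&(z<.024);p=C[m][:,:2].astype(np.float32);print('tray',len(p),cv2.minAreaRect(p))
L=(C-t)@np.array(s['tool_rot']);w=(np.abs(L[...,0])<.04)&(np.abs(L[...,1])<.03)&(d['image'].min(2)>110)&(L[...,2]>-.08)&(L[...,2]<.04);p=C[w];print('roll pts',len(p),p.min(0),p.max(0),np.percentile(p[:,2],[1,5]))
cv2.imwrite('pics/w3.png',d['image'][...,::-1])
E
```

```text
clock: 7.88
tcp_pos: [0.562, -0.0669, 0.2014]
tool_rot: [[0.567, 0.824, 0.003], [0.824, -0.567, -0.0], [0.001, 0.003, -1.0]]
wrist_force: [-0.0, 0.4, -0.6]
opening: 0.0492
clock: 8.55
tcp_pos: [0.4456, -0.2755, 0.2014]
tool_rot: [[0.965, 0.261, 0.002], [0.261, -0.965, -0.002], [0.001, 0.003, -1.0]]
wrist_force: [1.2, 0.2, -1.2]
opening: 0.0492
clock: 9.22
tcp_pos: [0.4281, -0.3078, 0.2013]
tool_rot: [[0.965, 0.262, 0.002], [0.262, -0.965, -0.002], [0.001, 0.002, -1.0]]
wrist_force: [0.0, 0.3, -1.1]
opening: 0.0492
[ 0.42805276 -0.30781989  0.20134142] 0.049248337424933744 [ 0.0472467   0.32856724 -1.07800152]
tray 1688 ((0.4481135904788971, -0.25538408756256104), (0.18958771228790283, 0.1902577131986618), 15.28309154510498)
roll pts 4859 [ 0.40343423 -0.33445488  0.22575555] [ 0.45290715 -0.27581534  0.28138943] [0.2275562 0.2320887]
```

View pics/w3.png

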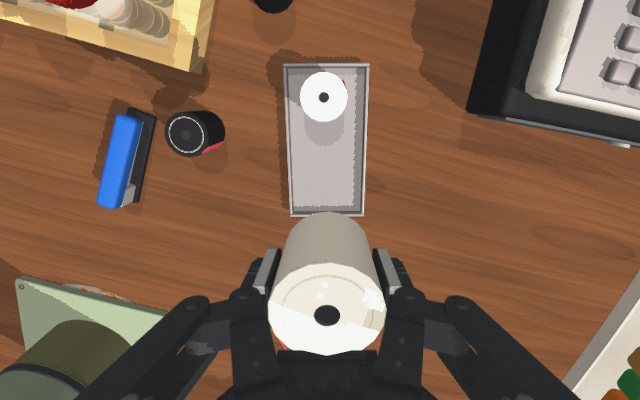

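The roll is held upright between the jaws at (327,300) and lined up with the tray, whose centreline is at about column 326. The free end below it is clear. Lowering now.

```bash
python3 -m creep '[[0,0,-0.02,0,0,0],[0,0,-0.05,0,0,0],[0,0,-0.08,0,0,0],[0,0,-0.11,0,0,0],[0,0,-0.14,0,0,0],[0,0,-0.17,0,0,0],[0,0,-0.19,0,0,0],[0,0,-0.205,0,0,0]]'
python3 -m creep '[[0,0,-0.002,0,0,0],[0,0,-0.004,0,0,0],[0,0,-0.006,0,0,0],[0,0,-0.008,0,0,0],[0,0,-0.010,0,0,0],[0,0,-0.012,0,0,0],[0,0,-0.0125,0,0,0],[0,0,-0.0125,0,0,0]]'
```

```text
clock: 9.98
tcp_pos: [0.4274, -0.3076, -0.0056]
tool_rot: [[0.965, 0.261, 0.0], [0.261, -0.965, -0.001], [-0.0, 0.001, -1.0]]
wrist_force: [0.6, -0.1, -1.0]
opening: 0.0495
clock: 10.65
tcp_pos: [0.4275, -0.3076, -0.018]
tool_rot: [[0.965, 0.262, 0.0], [0.262, -0.965, -0.001], [0.0, 0.001, -1.0]]
wrist_force: [1.1, -0.2, -0.8]
opening: 0.0493
```

```bash
python3 -m creep '[[0,0,-0.0003,0,0,0],[0,0,-0.0006,0,0,0],[0,0,-0.0009,0,0,0],[0,0,-0.0012,0,0,0],[0,0,-0.0015,0,0,0],[0,0,-0.0018,0,0,0],[0,0,-0.002,0,0,0],[0,0,-0.002,0,0,0]]'
```

```text
clock: 11.32
tcp_pos: [0.4275, -0.3076, -0.0195]
tool_rot: [[0.965, 0.261, 0.001], [0.261, -0.965, -0.001], [0.0, 0.001, -1.0]]
wrist_force: [-1.6, 1.6, 11.5]
opening: 0.0492
```

Contact reads 11.5 N, so the roll is on the tray floor. I'll open and then rise.

```bash
python3 -m creep '[[0,0,0.001,0,0,0],[0,0,0.001,0,0,0],[0,0,0.001,0,0,0],[0,0,0.001,0,0,0],[0,0,0.001,0,0,0],[0,0,0.001,0,0,0],[0,0,0.001,0,0,0],[0,0,0.002,0,0,0]]' 1
python3 -m creep '[[0,0,0.01,0,0,0],[0,0,0.03,0,0,0],[0,0,0.06,0,0,0],[0,0,0.09,0,0,0],[0,0,0.13,0,0,0],[0,0,0.17,0,0,0],[0,0,0.21,0,0,0],[0,0,0.25,0,0,0]]'
python3 -m creep '[[0.013,0.024,0,0,0,3],[0.028,0.051,0,0,0,7],[0.043,0.078,0,0,0,11],[0.058,0.105,0,0,0,15],[0.073,0.132,0,0,0,18],[0.088,0.159,0,0,0,22],[0.103,0.186,0,0,0,25],[0.112,0.205,0,0,0,27]]'
python3 -m creep '[[0.006,0.011,0,0,0,0],[0.012,0.022,0,0,0,0],[0.018,0.033,0,0,0,0],[0.022,0.041,0,0,0,0],[0.022,0.041,0,0,0,0],[0.022,0.041,0,0,0,0],[0.022,0.041,0,0,0,0],[0.022,0.041,0,0,0,0]]'
python3 - <<'E'
from h import *
s=arm.get_state();d=arm.get_image('wrist');b=arm.get_image('top');print(s['tcp_pos'],s['tool_rot'].tolist() if hasattr(s['tool_rot'],'tolist') else s['tool_rot'])
C=cloud(b);z=C[...,2]
m=(z>.05)&(z<.075)&(np.hypot(C[...,0]-.46,C[...,1]+.298)<.1);n,l,st,ce=cv2.connectedComponentsWithStats(m.astype(np.uint8))
for i in range(1,n):
    if st[i,4]>50:p=C[l==i];print('roll in tray',st[i,4],(p.min(0)+p.max(0))/2,np.median(p[:,2]),np.ptp(p,axis=0))
C=cloud(d);z=C[...,2];h=cv2.cvtColor(d['image'],cv2.COLOR_RGB2HSV)
near=np.hypot(C[...,0]-.563,C[...,1]+.06)<.06
lid=near&(z>.136)&(z<.15);c=max(cv2.findContours(lid.astype(np.uint8),0,1)[0],key=len);e=cv2.fitEllipse(c);print('lid',e,onplane(d,e[0],.142),np.median(z[lid]),np.ptp(C[lid],axis=0))
w=lid&(h[...,1]<90)&(h[...,2]>140);cc=[onplane(d,np.argwhere(w)[:,::-1].mean(0),.142)] if w.sum() else 0;print('pointer',w.sum(),cc)
x,y=map(int,e[0]);print(x,y)
im=np.vstack([cv2.resize(d['image'][max(0,y-60):y+60,x-80:x+80],(560,420),interpolation=2),cv2.resize(b['image'][190:290,390:490],(180,180),interpolation=2).repeat(1,0)[:180] if 0 else np.zeros((0,560,3),np.uint8)])
t=cv2.resize(b['image'][180:290,340:480],(535,420),interpolation=2)
cv2.imwrite('pics/l1.png',cv2.resize(np.hstack([im,t]),(800,307))[...,::-1])
E
```

```text
clock: 11.98
tcp_pos: [0.4275, -0.3076, -0.0176]
tool_rot: [[0.965, 0.261, 0.001], [0.261, -0.965, -0.001], [0.0, 0.001, -1.0]]
wrist_force: [0.3, 0.6, -0.2]
opening: 0.0855
clock: 12.65
tcp_pos: [0.4266, -0.3073, 0.2353]
tool_rot: [[0.965, 0.261, 0.0], [0.261, -0.965, -0.002], [-0.0, 0.002, -1.0]]
wrist_force: [0.4, 0.2, -0.5]
opening: 0.0859
clock: 13.32
tcp_pos: [0.5394, -0.0995, 0.2359]
tool_rot: [[0.739, 0.674, 0.001], [0.674, -0.739, -0.001], [0.001, 0.001, -1.0]]
wrist_force: [0.1, 0.5, -0.6]
opening: 0.0853
clock: 13.98
tcp_pos: [0.5611, -0.0594, 0.2361]
tool_rot: [[0.74, 0.673, 0.001], [0.673, -0.74, -0.001], [0.0, 0.002, -1.0]]
wrist_force: [-0.7, -0.2, 0.3]
opening: 0.0853
[ 0.56113916 -0.05944827  0.2360748 ] [[0.7396766914774232, 0.6729611233155758, 0.0013109503617399776], [0.6729623081457441, -0.7396762057466714, -0.0009178602075823328], [0.0003519945531527658, 0.0015611399828844002, -0.9999987194700742]]
roll in tray 86 [ 0.51295705 -0.28872811  0.06042171] 0.06019665425674414 [0.04332974 0.03066873 0.00848622]
roll in tray 259 [ 0.42862346 -0.30630235  0.05789142] 0.06072376601714735 [0.04573785 0.0501191  0.01510296]
lid ((328.6772155761719, 191.9735870361328), (60.87479782104492, 62.980289459228516), 86.36116790771484) [[ 0.5622545  -0.06116677  0.142     ]] 0.14347671362429187 [0.06265383 0.06371741 0.00980444]
pointer 44 [array([[ 0.58272967, -0.06332816,  0.142     ]])]
328 191
```

View pics/l1.png

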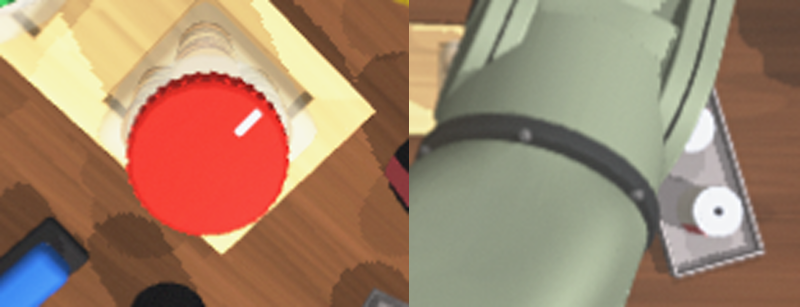

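The white pointer is at crop (248,122), about -6° in world axes. The roll stands upright in the tray's free end at (0.4286, -0.3063), top 0.0607. The lid centre is at (0.562, -0.061), so I'll descend to reported z = 0.071 and grip at 110 N.

```bash
python3 -m creep '[[0.001,-0.0017,-0.025,0,0,0],[0.001,-0.0017,-0.055,0,0,0],[0.001,-0.0017,-0.085,0,0,0],[0.001,-0.0017,-0.115,0,0,0],[0.001,-0.0017,-0.14,0,0,0],[0.001,-0.0017,-0.155,0,0,0],[0.001,-0.0017,-0.165,0,0,0],[0.001,-0.0017,-0.165,0,0,0]]' 1
python3 -m creep '[[0,0,0,0,0,0],[0,0,0,0,0,0],[0,0,0,0,0,0],[0,0,0,0,0,0],[0,0,0,0,0,0],[0,0,0,0,0,0],[0,0,0,0,0,0],[0,0,0,0,0,0]]' 0 110
```

```text
clock: 14.75
tcp_pos: [0.5615, -0.0611, 0.0696]
tool_rot: [[0.74, 0.673, -0.001], [0.673, -0.74, -0.001], [-0.001, -0.0, -1.0]]
wrist_force: [0.9, -0.1, 0.7]
opening: 0.0854
clock: 15.42
tcp_pos: [0.5621, -0.0612, 0.071]
tool_rot: [[0.74, 0.673, 0.001], [0.673, -0.74, -0.001], [0.0, 0.001, -1.0]]
wrist_force: [-1.2, -0.1, 6.0]
opening: 0.0614
```

```bash
python3 -m creep '[[0,0,0,0,0,3],[0,0,0,0,0,7],[0,0,0,0,0,12],[0,0,0,0,0,17],[0,0,0,0,0,22],[0,0,0,0,0,27],[0,0,0,0,0,32],[0,0,0,0,0,37]]'
python3 - <<'E'
from station import arm
s=arm.get_state();print(s['torque'],s['wrist_force'],s['joints'])
E
```

```text
clock: 16.08
tcp_pos: [0.5624, -0.0613, 0.072]
tool_rot: [[0.182, 0.983, 0.002], [0.983, -0.182, -0.0], [0.0, 0.002, -1.0]]
wrist_force: [-0.3, -0.2, -2.1]
opening: 0.0612
[-0.0322788   0.1089012  -0.22218213] [-0.26258718 -0.22900149 -2.08108243] [-0.06584365  0.87620985  0.23311125  1.66256021 -0.30349886  0.63601635
  0.14841705]
```

```bash
python3 -m creep '[[0,0,-0.0005,0,0,5],[0,0,-0.0005,0,0,10],[0,0,-0.0005,0,0,15],[0,0,-0.0005,0,0,20],[0,0,-0.0005,0,0,25],[0,0,-0.0005,0,0,30],[0,0,-0.0005,0,0,35],[0,0,-0.0005,0,0,35]]'
python3 - <<'E'
from h import *
s=arm.get_state();print(s['torque'],s['tool_rot'][1][1])
d=arm.get_image('wrist');h=cv2.cvtColor(d['image'],cv2.COLOR_RGB2HSV);C=cloud(d)
near=np.hypot(C[...,0]-.5622,C[...,1]+.0612)<.03
w=near&(h[...,1]<90)&(h[...,2]>140)&(abs(C[...,2]-.143)<.01);p=onplane(d,np.argwhere(w)[:,::-1].mean(0),.142)[0] if w.any() else None;print(w.sum(),p)
if p is not None: print(np.degrees(np.arctan2(p[1]+.0612,p[0]-.5622)))
cv2.imwrite('pics/l2.png',d['image'][130:400,160:500,::-1])
E
```

```text
clock: 16.75
tcp_pos: [0.5626, -0.0617, 0.0724]
tool_rot: [[-0.419, 0.908, 0.003], [0.908, 0.419, 0.001], [-0.001, 0.003, -1.0]]
wrist_force: [-1.5, -0.7, 0.0]
opening: 0.0614
[-0.08161674  0.33143096  0.04925997] 0.4186894848322835
197 [ 0.5712973  -0.04419088  0.142     ]
61.85996967348884
```

View pics/l2.png

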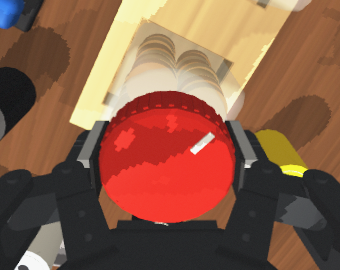

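The lid is gripped centrally, with the pointer (crop 203,143) now at about 62° world and the torque down to 0.05 N m, so the threads have let go. I'll add 9° for margin, then lift slowly.

```bash
python3 -m creep '[[0,0,0,0,0,3],[0,0,0,0,0,6],[0,0,0,0,0,9],[0,0,0,0,0,9],[0,0,0,0,0,9],[0,0,0,0,0,9],[0,0,0,0,0,9],[0,0,0,0,0,9]]'
python3 -m creep '[[0,0,0.001,0,0,0],[0,0,0.002,0,0,0],[0,0,0.003,0,0,0],[0,0,0.004,0,0,0],[0,0,0.006,0,0,0],[0,0,0.008,0,0,0],[0,0,0.01,0,0,0],[0,0,0.01,0,0,0]]'
```

```text
clock: 17.47
tcp_pos: [0.5625, -0.0617, 0.0724]
tool_rot: [[-0.55, 0.835, 0.003], [0.835, 0.55, 0.001], [-0.0, 0.003, -1.0]]
wrist_force: [-1.6, -0.1, 1.7]
opening: 0.061
clock: 18.13
tcp_pos: [0.5627, -0.0617, 0.0829]
tool_rot: [[-0.55, 0.835, 0.003], [0.835, 0.55, 0.001], [-0.001, 0.003, -1.0]]
wrist_force: [-2.2, -0.2, 0.9]
opening: 0.0609
```

The vertical force shows no jar weight (that would be about -4 N), so the lid is free. I'll lift the remaining 27 mm.

```bash
python3 -m creep '[[0,0,0.004,0,0,0],[0,0,0.009,0,0,0],[0,0,0.014,0,0,0],[0,0,0.019,0,0,0],[0,0,0.023,0,0,0],[0,0,0.026,0,0,0],[0,0,0.027,0,0,0],[0,0,0.027,0,0,0]]'
python3 -m creep '[[0,0,0,0,-0.15,0],[0,0,0,0,-0.15,0],[0,0,0,0,-0.15,0],[0,0,0,0,-0.15,0],[0,0,0,0,-0.15,0],[0,0,0,0,-0.15,0],[0,0,0,0,-0.15,0],[0,0,0,0,-0.15,0]]'
python3 - <<'E'
from h import *
s=arm.get_state();print(s['torque'],np.abs(s['qd']).max())
d=arm.get_image('wrist');b=arm.get_image('scene')
for n,q in(('wrist',d),('scene',b)):
    C=cloud(q);h=cv2.cvtColor(q['image'],cv2.COLOR_RGB2HSV);z=C[...,2]
    m=(np.hypot(C[...,0]-.5622,C[...,1]+.0612)<.04)&((h[...,0]<6)|(h[...,0]>174))&(h[...,1]>150)
    p=C[m];print(n,'red z',np.percentile(z[m],[1,50,98]),p.mean(0))
    j=(np.hypot(C[...,0]-.5622,C[...,1]+.0612)<.04)&(z>.09)&(z<.15)&~m;print(' below',j.sum(),np.percentile(z[j],[50,90,97,99]) if j.any() else 0)
x=cv2.resize(b['image'][110:230,240:400],(533,400),interpolation=2);y=cv2.resize(d['image'][100:360,180:480],(267,400))
cv2.imwrite('pics/f.png',np.hstack([x,y])[...,::-1])
E
```

```text
clock: 18.8
tcp_pos: [0.5628, -0.0618, 0.1101]
tool_rot: [[-0.55, 0.835, 0.003], [0.835, 0.55, 0.001], [-0.001, 0.004, -1.0]]
wrist_force: [-0.9, 0.6, -2.0]
opening: 0.0613
clock: 19.47
tcp_pos: [0.5628, -0.0618, 0.1101]
tool_rot: [[-0.55, 0.835, 0.006], [0.835, 0.55, 0.001], [-0.002, 0.006, -1.0]]
wrist_force: [0.3, 0.1, -0.7]
opening: 0.0611
[-0.04252392  0.03747283  0.02294526] 0.0022683815513663483
wrist red z [0.16471876 0.18229425 0.18351813] [ 0.55938571 -0.05787043  0.18105779]
 below 5130 [0.11145955 0.13212485 0.13887845 0.13948412]
scene red z [0.16218462 0.17987852 0.18371673] [ 0.55851151 -0.04853313  0.17802857]
 below 374 [0.11143045 0.13040241 0.13637033 0.13735384]
```

View pics/f.png

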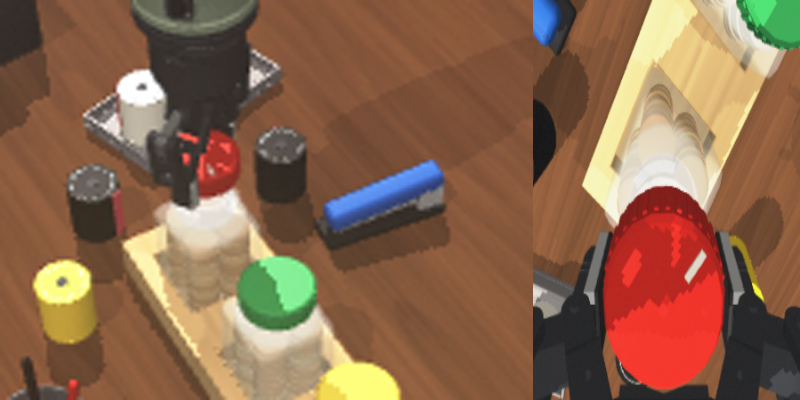

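The open jar (rim z ≈ 0.138) is still seated in its well, and the lid is held about 2 cm above it. My small levelling turn had the wrong sign, so I'll correct it and re-check.

```bash
python3 -m creep '[[0,0,0,-0.03,0.35,0],[0,0,0,-0.03,0.35,0],[0,0,0,-0.03,0.35,0],[0,0,0,-0.03,0.35,0],[0,0,0,-0.03,0.35,0],[0,0,0,-0.03,0.35,0],[0,0,0,-0.03,0.35,0],[0,0,0,-0.03,0.35,0]]'
python3 - <<'E'
from h import *
s=arm.get_state();d=arm.get_image('wrist');C=cloud(d);h=cv2.cvtColor(d['image'],cv2.COLOR_RGB2HSV);z=C[...,2]
m=(np.hypot(C[...,0]-.5622,C[...,1]+.0612)<.03)&((h[...,0]<6)|(h[...,0]>174))&(h[...,1]>150)&(z>.177)
p=C[m];print(m.sum(),np.median(z[m]),'slopes',np.linalg.lstsq(np.c_[p[:,:2],np.ones(len(p))],p[:,2],rcond=None)[0][:2],'centre',(p.min(0)+p.max(0))/2,np.abs(s['qd']).max())
E
```

```text
clock: 20.23
tcp_pos: [0.5628, -0.0618, 0.1101]
tool_rot: [[-0.55, 0.835, 0.0], [0.835, 0.55, 0.001], [0.0, 0.0, -1.0]]
wrist_force: [-0.0, 1.0, -0.3]
opening: 0.0613
11962 0.1824324623919692 slopes [ 0.011644   -0.01245274] centre [ 0.56222265 -0.06121635  0.18083186] 0.0018338751206203206
```

```bash
python3 -c "from station import arm; print(arm.job_done())"
```

```text
the job is handed in; nothing more can be done
None
```

I handed the job in at about 20 s on the robot's clock. The roll is in the tray and the arm is holding the lid above the open jar, but the first grasp went wrong along the way.

**Roll:** It was lowered until it touched the tray floor (11.5 N) and then released. It stands upright in the free end at (0.429, -0.306), with its top at 0.061 m, about 1 mm from where I aimed.

**Lid:** I gripped it at 110 N and turned it about 76° anticlockwise, to roughly 70° thread angle. The torque had fallen from 0.22 to 0.05 N m before the last 9° and the lift, and no jar weight showed during the lift. At the end:
- The jar's rim was at about 0.138 m, so it is still seated in its well.
- The lid's lower edge was about 20–22 mm above the rim.
- The tool was level and still. The depth camera read about 1° of slope on the lid's top, which may be sensor bias.

**What went wrong or disagreed:**
- **Tool length:** The fingertips were about 38 mm short of the reported TCP, contrary to the description.
- **First grasp:** Because of that, the first grasp shut on top of the roll. It pressed at about 105 N, under the 120 N wrist limit at the readings I had, and tilted the roll and jar by about 5° for a moment. If finger pressure counts, this is above the 40 N limit given for the arm and gripper body. I backed off, confirmed the roll was upright again, and corrected for the offset from then on.
- **Not checked:** I compared no bystander positions at the end, and the spare roll was partly hidden in my last measurement. The last scene view showed nothing visibly out of place.

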